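# Isolate the dust extractor and post the service tag

### The arm

A 6-joint arm with a two-finger parallel gripper is mounted at the origin on the work surface. World frame = base frame: x ahead of the robot, y to its left, z up, the work surface at z = 0. Lengths are in m, angles in degrees, forces in N, time in s.
With the tool pointing down it reaches from about 0.375 to 0.9 m from the base axis. Payload 3.1 kg.
Tool frame: the origin (TCP) lies between the finger pads; the fingertips stand 11 mm ahead of it and the grasp point (between the pads) lies 8 mm behind it; z points along the fingers, y is the line along which they close (so a half turn about z gives the same grasp; the last joint's range is limited). The gripper opens to 87 mm and grips with 3 to 60 N. Pads are 19 mm wide; open, the fingers measure 117 mm over their backs; the gripper's body (75 mm by 190 mm) begins 51 mm behind the grasp point.
Start: joints at [60.132, 30.224, 82.088, -0, 67.689, -10.227], TCP at [0.21, 0.589, 0.234] pointing down, gripper open.
Joint ranges: [-176.69, 176.69], [-43.24, 126.21], [12.49, 139.97], [-82, 262], [0, 151.66], [-163.58, 163.58]. Speed limits (degrees/s): [159.86, 159.86, 180, 180, 180, 180].

### API

Orientations are given as a 3x3 rotation matrix whose columns are the frame's x, y, z axes.
In Python, from rig import bot, viewer, workorder, models gives the robot as it stands.
- The arm moves only by the shell command python3 -m jog 'ROWS'. ROWS is JSON, a list of rows, each a list of 7 numbers: the opening, from 0 (shut) to 1 (fully open), then the shift along the tool's x, y, z in m, then the turn, a rotation vector about the tool's x, y, z in degrees. In form: [[claw, x, y, z, ax, ay, az], ...]. A call has 1 to 20 rows; each row is the pose to reach, as a shift and turn from the pose commanded when the call began, along the tool's axes at that moment; what a row does not reach only later rows make up. A row lasts 1/8 s, in which the tool goes at most 62.5 mm and 10.7 degrees, less where a joint would pass 70% of its speed; a pose out of reach is approached as far as the arm can. A call with a gripper value outside its range is refused whole. The fingers move at their own pace and stop on an object; the grip force is fixed at half the most. Time passes only in rows, so rows that repeat a pose let the fingers close. It gives the time, the measured TCP pose, the force, the opening and the grip force at its end, in the units of the state.
- bot.read_state(): the state, without advancing time (a new reading comes with each control period).
- viewer.capture(name): name is "scene" or "top"; returns (picture, depth): 420x560x3 uint8, blue, green, red; 420x560 float32, m along the optical axis (not along the pixel's ray), 0 where there is no reading.
- viewer.camera_info(name): a dict with "fx", "fy", "cx", "cy" (pixels), "dist_coeffs" ([k1, k2, p1, p2, k3] as OpenCV has them; the pictures are not rectified), "world_to_cam" (4x4, takes a point from world to camera coordinates). Camera axes: x right, y down, z forward; pixel columns grow to the right and rows downward; lengths in m; the calibration is good to about 2 mm. A picture is of the moment at which its call begins. camera_info takes no time and is no camera call.
- workorder.hand_in(): hands the job in; it is judged then, once.
Trained networks look in the newest picture that a camera, given by its name, has taken for a name from the list of things; names that differ only in an ending like _2 or _b are one class to them, and where a whole thing is asked for, a point or a joint stands for the part that bears it (a point fixed in the world has none). Each returns a list of dicts, best first, with "p" (0 to 1); they miss things now and then, are a little off and sometimes report something else, mostly with a low value. They report only what shows in the picture. A call takes as long as a camera call. They do not tell look-alikes from the thing itself.
- models.outline_of(camera, thing): "mask" (420x560 bool, what is visible of it).
- models.tip_of(camera, thing): "xyz" ([x, y, z] in m, in world coordinates, good to about 4 mm: a listed point, or the origin of a listed thing).
The state is a dict: "time_s": time; "joint_positions": joint angles; "qvel": joint speeds; "tau": joint torques, N m; "position": TCP position; "tcp_rot": TCP orientation; "force": force on the tool from outside, world axes, zero at the start; "moment": the same for the moment, N m; "opening": opening from 0.0 (shut) to 1.0 (fully open); "grasp_force": force on a finger pad.
Only numpy, scipy, OpenCV 4.12 (cv2) and the standard library are available. Lean on these libraries where they do the work, as an engineer would, in place of code of your own. Each camera call takes 0.05 s, during which the arm holds its last target. There are 200 camera calls.

### The job

The dust extractor's filter is to be changed. First push the black handle of the isolator round from the bar mark to the ring mark, off, until it snaps home. Then take the rectangular tag (not the round one) off its stand, hook it over the clear part of the tag rail, away from the two dark bands, and let go of it; then slide it along the rail, without lifting it again, until its hook sits between the two bands, and leave it hanging there, with the handle still off and the round tag, the small jar and the stack of tiles left where they are.

Things in the scene. Friction and masses are not known exactly. Their poses are not given: they have to be found in the camera images.
- isolator: grey enclosure fixed to the bench, 130 (x) by 110 (y) by 80 mm tall; origin at the centre of its underside. The handle's vertical pivot axis is its z axis. On its top, raised white marks: a bar on the +x side (on) and a ring on the +y side (off).
- handle (a joint): handle angle in rad about the isolator's z axis, counter-clockwise seen from above: 0 = on, pointing along the isolator's +x, over the bar mark; 1.571 = off, along its +y, over the ring mark; stops at both ends. An over-centre spring holds it at each end: about 4 N at 60 mm from the pivot starts it, less and less up to 45 degrees; past that it snaps to the far end by itself. Off: above 1.45.
- handle_push (a point): point on the handle, 60 mm from the pivot, 112 mm above the bench, mid width and height of the arm; its x axis points out along the arm. The handle is a one-sided black arm, 16 mm wide, reaching 90 mm from the pivot, its sides 97 to 127 mm above the bench (17 mm free between it and the enclosure's top), on a round hub of 21 mm radius.
- tag: rectangular tag, 0.10 to 0.20 kg: a steel hook 30 mm long in y, and under it a plate 70 wide (y), 4 thick, 62 to 122 below the origin. Origin: middle of the underside of the hook's roof, resting on the bar; z up, y along the bar. The hook, seen along y, is a C open to +x: roof, short lip down the +x side to 22 below the origin, back down the -x side to 64, foot strip under it at 60 to 64.
- tag_grip (a point): point in the black upright grip block on the tag's hook roof, 31 mm above the tag's origin. Block: 10 mm thick (tag's x), 24 wide (y), 4 to 49 mm above the origin; grip across the thickness. Inside, the hook has 20 mm clear in x. Off the bar: lift 25 to 45 mm, so the bar faces the opening between lip and foot, move along the tag's -x by 30 mm or more, then up. Onto a bar: the reverse.
- disc_tag: the other hanger, to be left alone: same hook and grip block, but with a round plate of 60 mm diameter. Hangs on the other side of the parking stand, 110 mm from the tag.
- stand: T-shaped parking stand fixed to the bench: base plate 90 x 130 mm, post in the middle, one horizontal round bar of 10 mm diameter along its y, reaching 103 mm either side, top 160 mm above the bench; origin at the centre of its underside. The two tags hang at y = +55 and -55 mm (which is where varies), their axes as the stand's.
- rail: tag rail fixed to the bench: horizontal round steel bar of 10 mm diameter along its y between two posts (14 mm diameter, at y = +185 and -185 mm), bar top 160 mm above the bench; origin at bench height under the middle of the bar.
- rail_mark (a point): the mark: on top of the rail's bar, midway between two dark bands, each 5 mm wide with 50 mm clear between them, 110 mm from the rail's middle on its +y side. Axes as the rail's.
- rail_clear (a point): on top of the rail's bar, in its clear part, 150 mm from the mark and 40 mm from the rail's middle on its -y side; a good place to hook the tag on. Axes as the rail's.
- glaze_jar: bystander: jar 60 mm wide, 75 tall
- tiles: bystander: stack of three test tiles, 60 x 60 x 24 mm
Things that resemble listed ones, but are neither listed nor needed, are in the scene too. Leave any orange look-alike of the tag alone.

How it is judged (in metres and radians):
On the way, in this order (a step that is already met when the one before it is completed fails the run):
1. the handle is at off (value of joint handle above 1.45 rad), for 0.2 s.
2. the tag hangs on the rail's clear part, its middle more than 50 mm from the mark, and the fingers are off it (value of joint handle above 1.45 rad and y of tag in the frame of rail_mark below -0.05 m and contact force between the fingers and tag below 0.05 N and x of tag in the frame of rail_mark between -0.009 and 0.009 m and z of tag in the frame of rail_mark between -0.004 and 0.005 m and angle between tag's own z axis and vertical below 0.2 rad and contact force between tag and rail above 0.3 N and angle between the y axis of tag and the y axis of rail, either way round below 0.3 rad), for 0.3 s.
3. the tag's hook is between the bands (value of joint handle above 1.45 rad and y of tag in the frame of rail_mark between -0.011 and 0.011 m and x of tag in the frame of rail_mark between -0.009 and 0.009 m and z of tag in the frame of rail_mark between -0.004 and 0.005 m and angle between tag's own z axis and vertical below 0.2 rad and contact force between tag and rail above 0.3 N and angle between the y axis of tag and the y axis of rail, either way round below 0.3 rad), for 0.2 s.
At the end, for the whole second after the job is handed in: The handle is at off (above 1.45 rad); the rectangular tag hangs at rest on the rail by its hook, within 11 deg of upright, its middle within 11 mm along the rail of the mark (all of step 3 and linear speed of tag below 0.03 m/s and angular speed of tag below 0.5 rad/s); the robot touches nothing.
It fails at once if the round tag, the jar or the tiles are moved by more than 40 mm (distance of any of disc_tag, glaze_jar, tiles from where it was at the start of the episode above 0.04 m).
It fails at once if the tag is put on or lifted off the rail within 45 mm of the mark instead of being slid there (y of tag in the frame of rail_mark between -0.045 and 0.045 m and x of tag in the frame of rail_mark between -0.009 and 0.009 m and z of tag in the frame of rail_mark between 0.01 and 0.02 m).
It fails at once if the tag is dropped on the bench (height (world z) of tag below 0.08 m).
It also fails if it takes over 72 s, if anything falls off the work surface, if the arm or the gripper's body presses on something with over 40 N, if the wrist force passes 120 N, or if a joint passes its speed limit or range.

## Working session

There is one attempt and no reset: what is moved stays moved. The work goes in short steps, Python scripts to look and compute and a shell command to move; the robot and the scene stay as the last step left them, time stands still between calls to the robot, and variables do not carry over. Pictures are saved under pics/ and viewed, at most 10 in all, crops included, and the job is handed in when it is done.

```bash
mkdir -p pics; ls; cat > h.py <<'E'
import numpy as np, cv2
from rig import bot, viewer, workorder, models
def cam(n):
    c=viewer.camera_info(n);K=np.array([[c['fx'],0,c['cx']],[0,c['fy'],c['cy']],[0,0,1.]])
    return K,np.array(c['dist_coeffs'],float),np.array(c['world_to_cam'])
def proj(n,P):
    K,d,T=cam(n);P=np.atleast_2d(np.array(P,float))
    return cv2.projectPoints(P,cv2.Rodrigues(T[:3,:3])[0],T[:3,3],K,d)[0][:,0]
def cloud(n,dep,mask=None):
    K,d,T=cam(n);m=dep>0
    if mask is not None:m&=mask
    v,u=np.nonzero(m);x=cv2.undistortPoints(np.c_[u,v].astype(float)[:,None],K,d)[:,0]
    z=dep[v,u];C=np.c_[x*z[:,None],z];return (C-T[:3,3])@T[:3,:3],np.c_[u,v]
E
python3 - <<'E'
from h import *
np.set_printoptions(precision=4,suppress=True)
ims=[]
for n in ("scene","top"):
    p,d=viewer.capture(n);ims.append(p);cv2.imwrite(f"pics/{n}0.png",p);np.save(f"{n}0.npy",d)
    print(n,np.linalg.inv(cam(n)[2])[:3,3])
    for t in "isolator handle handle_push tag tag_grip disc_tag stand rail rail_mark rail_clear glaze_jar tiles".split():
        print(t,[(round(float(r['p']),2),np.round(r['xyz'],3).tolist()) for r in models.tip_of(n,t)][:4])
s=bot.read_state();print(s)
E
```

```text
pics
scene [ 0.8806 -0.7393  0.8222]
isolator [(0.66, [0.432, 0.247, 0.001])]Traceback (most recent call last):
  File "<stdin>", line 8, in <module>
ValueError: it knows: disc_tag, glaze_jar, handle_push, isolator, rail, rail_clear, rail_mark, stand, tag, tag_grip, tiles
```

```bash
python3 - <<'E'
from h import *
np.set_printoptions(precision=4,suppress=True)
for n in ("scene","top"):
    p,d=viewer.capture(n);cv2.imwrite(f"pics/{n}0.png",p);np.save(f"{n}0.npy",d)
    print(n,np.linalg.inv(cam(n)[2])[:3,3])
    for t in "isolator handle_push tag tag_grip disc_tag stand rail rail_mark rail_clear glaze_jar tiles".split():
        print(t,[(round(float(r['p']),2),np.round(r['xyz'],3).tolist()) for r in models.tip_of(n,t)][:4])
s=bot.read_state();print(s)
E
```

```text
scene [ 0.8806 -0.7393  0.8222]
isolator [(0.71, [0.432, 0.247, 0.002])]
handle_push [(0.71, [0.485, 0.245, 0.111])]
tag [(0.81, [0.244, -0.289, 0.013]), (0.71, [0.447, -0.194, 0.161]), (0.38, [0.46, -0.249, 0.001])]
tag_grip [(0.91, [0.224, -0.264, 0.024]), (0.8, [0.449, -0.192, 0.191])]
disc_tag [(0.96, [0.464, -0.302, 0.154]), (0.17, [0.434, 0.25, -0.001])]
stand [(0.84, [0.46, -0.251, -0.001]), (0.23, [0.463, -0.303, 0.156])]
rail [(0.57, [0.614, 0.006, -0.0])]
rail_mark [(0.77, [0.602, 0.121, 0.157])]
rail_clear [(0.89, [0.626, -0.032, 0.16]), (0.62, [0.484, 0.243, 0.11])]
glaze_jar [(0.88, [0.41, -0.022, 0.0]), (0.43, [0.459, -0.248, 0.001])]
tiles []
top [0.3141 0.0226 1.0503]
isolator [(0.74, [0.431, 0.249, 0.001])]
handle_push [(0.93, [0.49, 0.242, 0.109])]
tag [(0.78, [0.243, -0.29, 0.017]), (0.68, [0.452, -0.198, 0.159])]
tag_grip [(0.9, [0.451, -0.195, 0.195]), (0.75, [0.223, -0.263, 0.018]), (0.72, [0.467, -0.306, 0.16])]
disc_tag [(0.78, [0.468, -0.308, 0.158])]
stand [(0.95, [0.457, -0.249, 0.001]), (0.44, [0.47, -0.302, 0.158])]
rail [(0.86, [0.619, 0.008, -0.002]), (0.63, [0.601, 0.119, 0.158])]
rail_mark [(0.72, [0.602, 0.118, 0.156])]
rail_clear []
glaze_jar [(0.85, [0.408, -0.018, 0.004])]
tiles [(0.64, [0.51, 0.049, 0.003])]
{'time_s': 1.3, 'joint_positions': array([ 60.1312,  30.2234,  82.0881,  -0.0004,  67.6884, -10.2248]), 'qvel': array([-0.066 ,  0.0993, -0.0802, -0.0795, -0.1229, -0.0535]), 'tau': array([  0.001 , -44.0016, -17.6984,   0.0634,   0.0506,  -0.    ]), 'position': array([0.21  , 0.5886, 0.2335]), 'tcp_rot': array([[-0.9418,  0.3362,  0.    ],
       [ 0.3362,  0.9418, -0.    ],
       [-0.    ,  0.    , -1.    ]]), 'force': array([-0.0808, -0.1847,  0.315 ]), 'moment': array([-0.0319, -0.0399,  0.0084]), 'grasp_force': 0.0, 'opening': 1.003079553092892}
```

View pics/scene0.png

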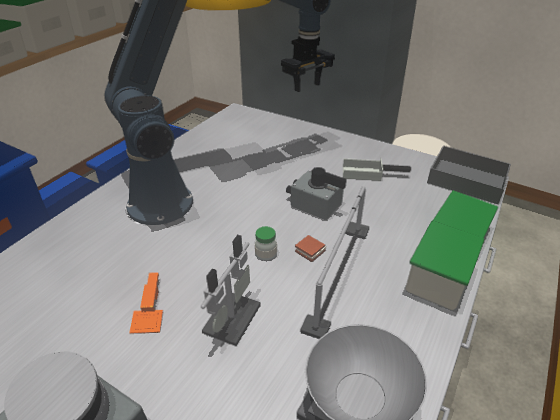

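View pics/top0.png

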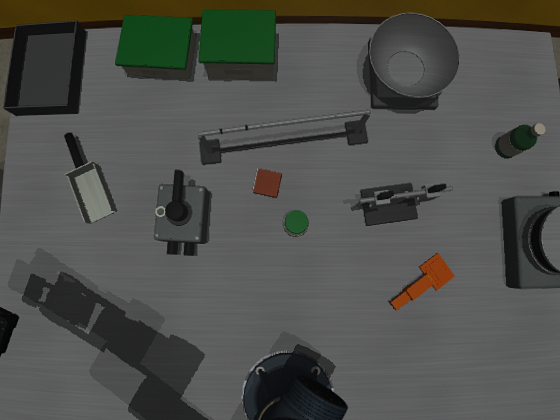

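The scene view shows the stand, with two hooks, at about (232,290), the orange decoy at (148,300), the isolator at (318,195) and the rail from (320,300) to (362,200). In the top view the handle points up (+x) at (178,185), the ring is at (160,211) and the rail bands are at (222,130) and (247,127). Next I'll fit the geometry and zoom in on the stand.

```bash
python3 - <<'E'
from h import *
np.set_printoptions(precision=4,suppress=True)
for n in ("scene","top"):
    d=np.load(n+"0.npy");P,uv=cloud(n,d);im=cv2.imread(f"pics/{n}0.png")
    def sel(x0,x1,y0,y1,z0,z1):
        m=(P[:,0]>x0)&(P[:,0]<x1)&(P[:,1]>y0)&(P[:,1]<y1)&(P[:,2]>z0)&(P[:,2]<z1);return P[m],uv[m]
    def line(Q):
        c=np.median(Q,0)
        for _ in range(6):
            A=np.polyfit(Q[:,1],Q[:,0],1);r=Q[:,0]-np.polyval(A,Q[:,1]);Q=Q[abs(r)<max(.004,1.5*np.std(r))]
        return A,len(Q),np.degrees(np.arctan(-A[0])),Q[:,1].min(),Q[:,1].max(),np.percentile(Q[:,2],[50,90,98])
    Q,q=sel(.56,.68,-.16,.17,.145,.175);print(n,'rail x=a*y+b',line(Q))
    g=im[q[:,1],q[:,0]].max(1);print(' dark y:',np.sort(Q[g<70][:,1].round(3))[::2])
    Q,q=sel(.42,.50,-.36,-.14,.145,.163);print(' stand bar',line(Q))
    for nm,b in dict(tag=(.40,.50,-.24,-.15,.170,.23),disc=(.42,.52,-.34,-.26,.170,.23)).items():
        Q,q=sel(*b);Q2=Q[Q[:,2]>np.percentile(Q[:,2],98)-.006];print(nm,len(Q),len(Q2),Q.min(0),Q.max(0),'top',np.median(Q2,0),cv2.minAreaRect((Q2[:,:2]*1000).astype(np.float32)))
    Q,q=sel(.38,.56,.16,.33,.10,.16);Q2=Q[(Q[:,2]>.12)&(Q[:,2]<.132)&(Q[:,0]>.465)];print('handle',len(Q2),np.median(Q2,0),Q2.min(0),Q2.max(0),np.degrees(np.arctan(np.polyfit(Q2[:,0],Q2[:,1],1)[0])),'hub z',np.percentile(Q[:,2],99))
a=cv2.imread("pics/scene0.png")[215:345,180:290];b=cv2.imread("pics/top0.png")[160:240,330:470]
a=cv2.resize(a,None,fx=3.5,fy=3.5,interpolation=2);b=cv2.resize(b,(400,228),interpolation=2)
o=np.zeros((456,790,3),np.uint8);o[:a.shape[0],:a.shape[1]]=a[:456];o[:228,388:788]=b;cv2.imwrite("pics/z1.png",o)
E
```

```text
scene rail x=a*y+b (array([-0.1334,  0.6198]), 333, np.float64(7.5980042390811535), np.float64(-0.15997922378632148), np.float64(0.16991564459313815), array([0.1599, 0.1617, 0.1626]))
 dark y: [0.087 0.092]
 stand bar (array([-0.1294,  0.429 ]), 222, np.float64(7.375034605108211), np.float64(-0.3521833834942303), np.float64(-0.1507456502181677), array([0.1587, 0.1613, 0.1625]))
tag 158 46 [ 0.4469 -0.2085  0.1701] [ 0.4583 -0.1822  0.2126] top [ 0.4536 -0.1959  0.2094] ((452.0379333496094, -194.99594116210938), (10.22299575805664, 24.446365356445312), 11.179503440856934)
disc 195 58 [ 0.4598 -0.3182  0.17  ] [ 0.4735 -0.2905  0.211 ] top [ 0.4666 -0.3061  0.2087] ((466.4382629394531, -306.2214050292969), (10.698378562927246, 25.69839859008789), 9.041839599609375)
handle 93 [0.4945 0.2412 0.1266] [0.4659 0.233  0.1202] [0.5211 0.2538 0.131 ] -0.5193186413234985 hub z 0.13097311023708658
top rail x=a*y+b (array([-0.133 ,  0.6159]), 546, np.float64(7.573308194282555), np.float64(-0.1588710724506631), np.float64(0.16983492846657444), array([0.1584, 0.1607, 0.1619]))
 dark y: [-0.159 -0.1
[... 515 characters left out ...]
.168]
 stand bar (array([-0.1337,  0.4243]), 237, np.float64(7.616555678356257), np.float64(-0.34824571215809313), np.float64(-0.14611064635660315), array([0.1583, 0.1613, 0.1627]))
tag 107 63 [ 0.4451 -0.2047  0.1704] [ 0.4571 -0.1794  0.2106] top [ 0.4506 -0.1924  0.2079] ((451.42413330078125, -192.36163330078125), (9.571816444396973, 24.79926109313965), 7.886441707611084)
disc 103 57 [ 0.4603 -0.3142  0.1709] [ 0.4706 -0.2882  0.2111] top [ 0.4662 -0.3001  0.2081] ((466.4845886230469, -301.38153076171875), (9.870579719543457, 25.577991485595703), 4.8667120933532715)
handle 185 [0.4915 0.2453 0.1264] [0.4651 0.2364 0.1202] [0.5211 0.255  0.1307] -2.813871309211163 hub z 0.13035343689296158
```

View pics/z1.png

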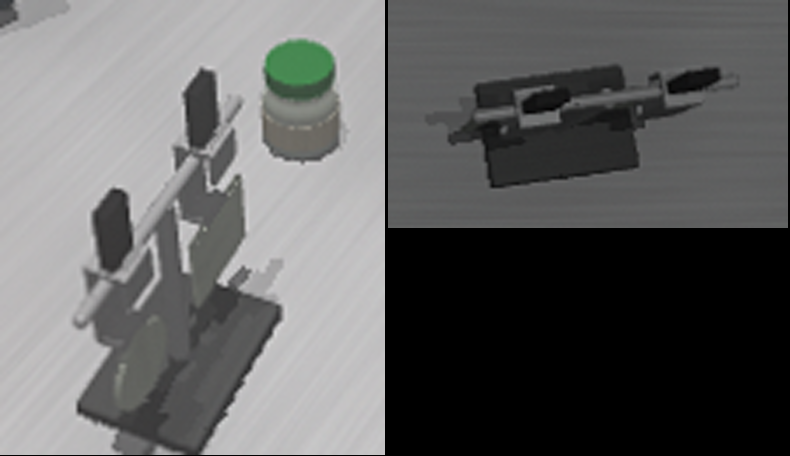

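The two views agree. The tag is the square plate on the +y side, with its lip facing +x. Now the arm goes to the handle.

```bash
python3 -m jog '[[0,-0.394,-0.278,0,0,0,0],[0,-0.394,-0.278,0,0,0,0],[0,-0.394,-0.278,0,0,0,0],[0,-0.394,-0.278,0,0,0,0],[0,-0.394,-0.278,0,0,0,0],[0,-0.394,-0.278,0,0,0,0],[0,-0.394,-0.278,0,0,0,0],[0,-0.394,-0.278,0,0,0,0],[0,-0.394,-0.278,0,0,0,0],[0,-0.394,-0.278,0,0,0,0],[0,-0.394,-0.278,0.04,0,0,0],[0,-0.394,-0.278,0.08,0,0,0],[0,-0.394,-0.278,0.118,0,0,0],[0,-0.394,-0.278,0.118,0,0,0]]'
```

```text
time_s: 3.05
position: [0.4844, 0.1953, 0.1134]
tcp_rot: [[-0.943, 0.334, -0.007], [0.334, 0.943, -0.001], [0.006, -0.003, -1.0]]
force: [-0.3, 0.7, -0.5]
opening: 0.009
grasp_force: 0.0
```

```bash
python3 -m jog '[[0,0.003,0.015,0,0,0,0],[0,0.005,0.030,0,0,0,0],[0,0.007,0.040,0,0,0,0],[0,0.008,0.051,0,0,0,0],[0,0.013,0.061,0,0,0,0],[0,0.0185,0.070,0,0,0,0],[0,0.026,0.078,0,0,0,0],[0,0.034,0.085,0,0,0,0],[0,0.042,0.089,0,0,0,0],[0,0.050,0.092,0,0,0,0],[0,0.050,0.092,0,0,0,0]]'; python3 - <<'E'
from h import *
p,d=viewer.capture("top");P,uv=cloud("top",d)
m=(P[:,2]>.118)&(P[:,2]<.133)&(np.hypot(P[:,0]-.4315,P[:,1]-.248)<.1)&(np.hypot(P[:,0]-.4315,P[:,1]-.248)>.03)
Q=P[m];print(len(Q),np.median(Q,0));print([np.round(r['xyz'],3) for r in models.tip_of("top","handle_push")])
E
```

```text
time_s: 4.42
position: [0.4707, 0.2982, 0.1155]
tcp_rot: [[-0.942, 0.335, -0.001], [0.335, 0.942, -0.0], [0.0, -0.0, -1.0]]
force: [1.0, 0.1, 0.1]
opening: 0.004
grasp_force: 0.0
73 [0.42910858 0.29626088 0.12591297]
[array([0.431, 0.307, 0.11 ])]
```

Handle is off, at about 90 degrees. Next I retreat and go above the tag, at z = 0.30 and yaw 7.6 degrees.

```bash
python3 -m jog '[[0,-0.022,-0.003,0,0,0,0],[0,-0.022,-0.003,-0.06,0,0,0],[0.5,-0.022,-0.003,-0.12,0,0,0],[1,-0.022,-0.003,-0.17,0,0,0],[1,-0.147,-0.470,-0.185,0,0,62.7],[1,-0.147,-0.470,-0.185,0,0,62.7],[1,-0.147,-0.470,-0.185,0,0,62.7],[1,-0.147,-0.470,-0.185,0,0,62.7],[1,-0.147,-0.470,-0.185,0,0,62.7],[1,-0.147,-0.470,-0.185,0,0,62.7],[1,-0.147,-0.470,-0.185,0,0,62.7],[1,-0.147,-0.470,-0.185,0,0,62.7],[1,-0.147,-0.470,-0.185,0,0,62.7],[1,-0.147,-0.470,-0.185,0,0,62.7],[1,-0.147,-0.470,-0.185,0,0,62.7],[1,-0.147,-0.470,-0.185,0,0,62.7]]'
```

```text
time_s: 6.52
position: [0.4521, -0.1932, 0.3006]
tcp_rot: [[-0.135, 0.991, -0.0], [0.991, 0.135, 0.0], [0.0, -0.0, -1.0]]
force: [0.3, 0.7, 0.2]
opening: 1.001
grasp_force: 0.0
```

```bash
python3 -m jog '[[1,0,0,0.04,0,0,0],[1,0,0,0.08,0,0,0],[1,0,0,0.105,0,0,0],[1,0,0,0.1175,0,0,0],[1,0,0,0.1175,0,0,0],[0.5,0,0,0.1175,0,0,0],[0.25,0,0,0.1175,0,0,0],[0,0,0,0.1175,0,0,0],[0,0,0,0.1175,0,0,0],[0,0,0,0.1175,0,0,0],[0,0,0,0.1175,0,0,0],[0,0,0,0.1175,0,0,0]]'
```

```text
time_s: 8.02
position: [0.452, -0.1942, 0.183]
tcp_rot: [[-0.133, 0.991, -0.0], [0.991, 0.133, 0.0], [0.0, -0.0, -1.0]]
force: [-0.9, -1.1, 0.2]
opening: 0.289
grasp_force: 0.0
```

```bash
python3 -m jog '[[0,0,0,0,0,0,0],[0,0,0,0,0,0,0],[0,0,0,0,0,0,0],[0,0,0,0,0,0,0],[0,0,0,0,0,0,0],[0,0,0,0,0,0,0]]'
```

```text
time_s: 8.78
position: [0.4519, -0.1942, 0.183]
tcp_rot: [[-0.133, 0.991, -0.0], [0.991, 0.133, 0.0], [0.0, -0.0, -1.0]]
force: [-0.9, -1.1, 0.5]
opening: 0.108
grasp_force: 30.0
```

```bash
python3 -m jog '[[0,0,0,-0.012,0,0,0],[0,0,0,-0.024,0,0,0],[0,0,0,-0.036,0,0,0],[0,0,0,-0.036,0,0,0],[0,0,-0.015,-0.036,0,0,0],[0,0,-0.03,-0.036,0,0,0],[0,0,-0.045,-0.036,0,0,0],[0,0,-0.055,-0.036,0,0,0],[0,0,-0.055,-0.036,0,0,0],[0,0,-0.055,-0.07,0,0,0],[0,0,-0.055,-0.11,0,0,0],[0,0,-0.055,-0.15,0,0,0],[0,0,-0.055,-0.15,0,0,0]]'; python3 - <<'E'
from h import *
p,d=viewer.capture("scene");cv2.imwrite("pics/s2.png",cv2.resize(p,(784,588)))
for n in("scene","top"):
    p,d=viewer.capture(n)
    for t in("tag","disc_tag"):print(n,t,[(round(float(r['p']),2),np.round(r['xyz'],3)) for r in models.tip_of(n,t)])
E
```

```text
time_s: 10.4
position: [0.3995, -0.203, 0.3361]
tcp_rot: [[-0.134, 0.991, 0.007], [0.991, 0.134, -0.006], [-0.006, 0.006, -1.0]]
force: [0.3, -0.1, -1.6]
opening: 0.113
grasp_force: 30.0
scene tag [(0.79, array([ 0.244, -0.29 ,  0.019])), (0.65, array([ 0.396, -0.2  ,  0.31 ]))]
scene disc_tag [(0.29, array([0.598, 0.119, 0.157]))]
top tag [(0.44, array([ 0.398, -0.2  ,  0.308]))]
top disc_tag []
```

View pics/s2.png

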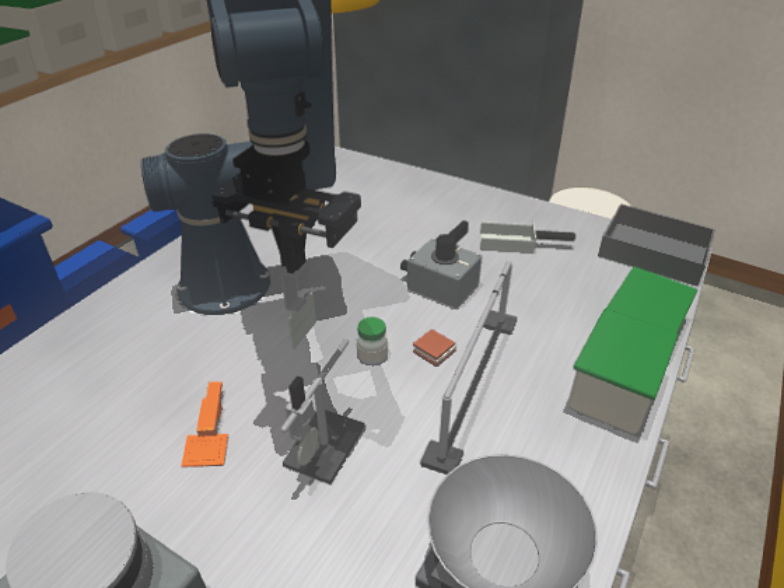

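Tag is held at about (295,310) in the enlarged view. The disc tag is still on the stand and the handle is off. I'll go beside the rail's clear part, on the -x side.

```bash
python3 -m jog '[[0,0.03,0.04,0,0,0,0],[0,0.07,0.09,0,0,0,0],[0,0.105,0.14,0,0,0,0],[0,0.13,0.175,0,0,0,0],[0,0.141,0.19,0,0,0,0],[0,0.141,0.19,0.0,0,0,0],[0,0.141,0.19,0.04,0,0,0],[0,0.141,0.19,0.08,0,0,0],[0,0.141,0.19,0.105,0,0,0],[0,0.141,0.19,0.114,0,0,0],[0,0.141,0.19,0.114,0,0,0],[0,0.141,0.19,0.114,0,0,0]]'; python3 - <<'E'
from h import *
np.set_printoptions(precision=4,suppress=True)
s=bot.read_state();print(s['position'],s['tcp_rot'][:,1])
ims=[]
for n in("scene","top"):
    p,d=viewer.capture(n);P,uv=cloud(n,d)
    b=(P[:,0]>.56)&(P[:,0]<.68)&(P[:,2]>.145)&(P[:,2]<.175)
    Q=P[b&(P[:,1]>-.16)&(P[:,1]<-.08)|b&(P[:,1]>.02)&(P[:,1]<.16)];Q=Q[abs(Q[:,0]-.6178+.1332*Q[:,1])<.02]
    A=np.polyfit(Q[:,1],Q[:,0],1);print(n,A,len(Q))
    for t in("tag","rail_clear"):print(t,[(round(float(r['p']),2),np.round(r['xyz'],3)) for r in models.tip_of(n,t)])
    c=proj(n,[.59,-.03,.17])[0].astype(int);w=60
    y0=max(c[1]-w,0);x0=max(c[0]-w,0);ims.append(cv2.resize(p[y0:y0+2*w,x0:x0+2*w],(390,390),interpolation=2))
cv2.imwrite("pics/s3.png",np.hstack(ims))
E
```

```text
time_s: 12.25
position: [0.5677, -0.0372, 0.2204]
tcp_rot: [[-0.133, 0.991, 0.003], [0.991, 0.133, -0.001], [-0.001, 0.002, -1.0]]
force: [0.0, -0.1, -2.5]
opening: 0.109
grasp_force: 30.0
[ 0.5677 -0.0372  0.2204] [0.9911 0.1327 0.0024]
scene [-0.1293  0.6194] 220
tag [(0.91, array([ 0.563, -0.035,  0.198])), (0.74, array([ 0.241, -0.29 ,  0.015])), (0.28, array([0.51 , 0.049, 0.002])), (0.25, array([ 0.462, -0.299,  0.154]))]
rail_clear [(0.65, array([ 0.626, -0.03 ,  0.161]))]
top [-0.1372  0.6166] 182
tag [(0.84, array([ 0.244, -0.287,  0.018]))]
rail_clear []
```

View pics/s3.png

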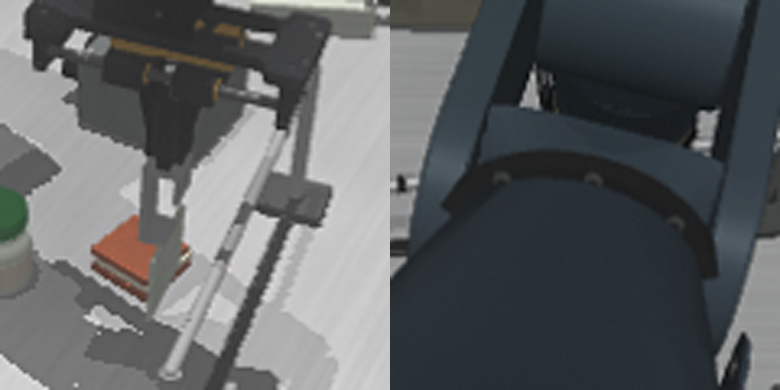

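The left crop shows the hook level and beside the bar. Now I move it in.

```bash
python3 -m jog '[[0,0,0.015,0,0,0,0],[0,0,0.03,0,0,0,0],[0,0,0.042,0,0,0,0],[0,0,0.05,0,0,0,0],[0,0,0.055,0,0,0,0],[0,0,0.055,0,0,0,0],[0,0,0.055,0,0,0,0]]'; python3 - <<'E'
from h import *
p,d=viewer.capture("scene");s=bot.read_state();R=s['tcp_rot'];o=s['position']+R@np.array([0,0,.023])
print(s['position'],o,o[0]-(.6180-.1332*o[1]))
c=proj("scene",o)[0].astype(int);w=45
im=cv2.resize(p[c[1]-w:c[1]+w,c[0]-w:c[0]+w],(585,585),interpolation=2)
cv2.imwrite("pics/s4.png",im)
E
```

```text
time_s: 13.42
position: [0.621, -0.0291, 0.2189]
tcp_rot: [[-0.133, 0.991, -0.001], [0.991, 0.133, 0.0], [0.0, -0.001, -1.0]]
force: [-1.1, -0.9, -0.8]
opening: 0.109
grasp_force: 30.0
[ 0.6210196  -0.02916382  0.21902653] [ 0.62100565 -0.02916198  0.19602654] -0.0008787296745371709
```

View pics/s4.png

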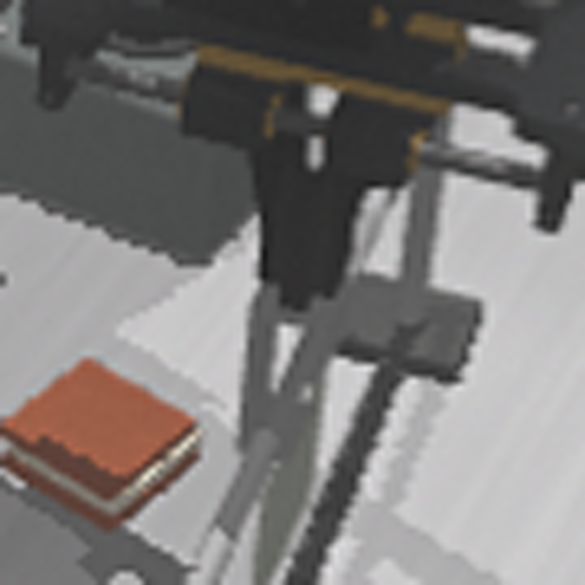

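The bar runs through the hook opening, so I can lower it.

```bash
python3 -m jog '[[0,0,0,0.01,0,0,0],[0,0,0,0.02,0,0,0],[0,0,0,0.028,0,0,0],[0,0,0,0.033,0,0,0],[0,0,0,0.0355,0,0,0],[0,0,0,0.0355,0,0,0],[0,0,0,0.0355,0,0,0]]'
```

```text
time_s: 14.35
position: [0.6217, -0.0292, 0.1838]
tcp_rot: [[-0.133, 0.991, 0.001], [0.991, 0.133, -0.0], [-0.0, 0.001, -1.0]]
force: [0.8, -0.7, -1.5]
opening: 0.113
grasp_force: 30.0
```

```bash
python3 -m jog '[[0,0,0,0.001,0,0,0],[0,0,0,0.001,0,0,0]]'; python3 -m jog '[[0,0,0,0.001,0,0,0],[0,0,0,0.001,0,0,0]]'
```

```text
time_s: 14.6
position: [0.6218, -0.0292, 0.1831]
tcp_rot: [[-0.133, 0.991, 0.001], [0.991, 0.133, -0.0], [-0.0, 0.001, -1.0]]
force: [-0.5, 0.6, 0.7]
opening: 0.115
grasp_force: 30.0
time_s: 14.85
position: [0.6218, -0.0292, 0.183]
tcp_rot: [[-0.133, 0.991, 0.001], [0.991, 0.133, -0.0], [-0.001, 0.001, -1.0]]
force: [-1.2, 0.3, 6.9]
opening: 0.111
grasp_force: 30.0
```

Fz has risen to about +7 N, so the hook rests on the bar. Now I open the fingers and let it hang for a moment.

```bash
python3 -m jog '[[0.25,0,0,0,0,0,0],[0.4,0,0,0,0,0,0],[0.5,0,0,0,0,0,0],[0.5,0,0,0,0,0,0],[0.5,0,0,0,0,0,0],[0.5,0,0,0,0,0,0],[0.5,0,0,0,0,0,0],[0.5,0,0,0,0,0,0],[0.5,0,0,0,0,0,0],[0.5,0,0,0,0,0,0],[0.5,0,0,0,0,0,0],[0.5,0,0,0,0,0,0],[0.5,0,0,0,0,0,0],[0.5,0,0,0,0,0,0]]'; python3 - <<'E'
from h import *
p,d=viewer.capture("scene")
print([(round(float(r['p']),2),np.round(r['xyz'],3)) for r in models.tip_of("scene","tag")])
o=bot.read_state()['position'];c=proj("scene",o-[0,0,.03])[0].astype(int);w=45
cv2.imwrite("pics/s5.png",cv2.resize(p[c[1]-w:c[1]+w,c[0]-w:c[0]+w],(585,585),interpolation=2))
E
```

```text
time_s: 16.6
position: [0.6215, -0.0292, 0.1816]
tcp_rot: [[-0.133, 0.991, 0.0], [0.991, 0.133, -0.0], [-0.0, 0.0, -1.0]]
force: [-1.1, -0.2, -1.4]
opening: 0.499
grasp_force: 0.0
[(0.91, array([ 0.244, -0.286,  0.015])), (0.59, array([ 0.617, -0.026,  0.158]))]
```

View pics/s5.png

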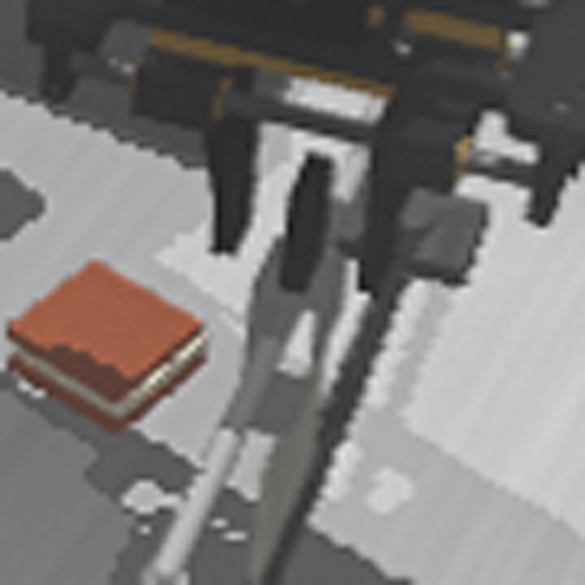

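The tag hangs free on the clear part with the fingers off. Next I grip it again and slide it.

```bash
python3 -m jog '[[0.3,0,0,0,0,0,0],[0.2,0,0,0,0,0,0],[0.1,0,0,0,0,0,0],[0,0,0,0,0,0,0],[0,0,0,0,0,0,0],[0,0,0,0,0,0,0],[0,0,0,0,0,0,0],[0,0,0,0,0,0,0],[0,0,0,0,0,0,0],[0,0,0,0,0,0,0]]'; python3 -m jog '[[0,0.01,0,0,0,0,0],[0,0.02,0,0,0,0,0],[0,0.03,0,0,0,0,0],[0,0.03,0,0,0,0,0]]'
```

```text
time_s: 17.95
position: [0.6216, -0.0292, 0.1816]
tcp_rot: [[-0.133, 0.991, 0.0], [0.991, 0.133, -0.0], [-0.0, 0.0, -1.0]]
force: [1.6, 0.8, 0.1]
opening: 0.109
grasp_force: 30.0
time_s: 18.45
position: [0.617, 0.0024, 0.1816]
tcp_rot: [[-0.134, 0.991, -0.001], [0.991, 0.134, 0.001], [0.002, -0.0, -1.0]]
force: [-0.3, 2.2, 1.1]
opening: 0.115
grasp_force: 30.0
```

Slides with little force; go on 105 mm more, then check before the final adjustment.

```bash
python3 -m jog '[[0,0.012,0,0,0,0,0],[0,0.025,0,0,0,0,0],[0,0.038,0,0,0,0,0],[0,0.051,0,0,0,0,0],[0,0.064,0,0,0,0,0],[0,0.077,0,0,0,0,0],[0,0.09,0,0,0,0,0],[0,0.1,0,0,0,0,0],[0,0.108,0,0,0,0,0],[0,0.114,0,0,0,0,0],[0,0.118,0,0,0,0,0],[0,0.12,0,0,0,0,0],[0,0.12,0,0,0,0,0]]'; python3 - <<'E'
from h import *
p,d=viewer.capture("scene")
for t in("tag","rail_mark"):print([(round(float(r['p']),2),np.round(r['xyz'],3)) for r in models.tip_of("scene",t)])
o=bot.read_state()['position'];c=proj("scene",o-[0,0,.03])[0].astype(int);w=45
cv2.imwrite("pics/s6.png",cv2.resize(p[c[1]-w:c[1]+w,c[0]-w:c[0]+w],(585,585),interpolation=2))
E
```

```text
time_s: 20.08
position: [0.6015, 0.1197, 0.1816]
tcp_rot: [[-0.133, 0.991, -0.0], [0.991, 0.133, 0.001], [0.001, 0.0, -1.0]]
force: [-0.1, -1.2, 0.5]
opening: 0.114
grasp_force: 30.0
[(0.91, array([0.599, 0.119, 0.16 ])), (0.87, array([ 0.242, -0.287,  0.019]))]
[(0.6, array([0.6  , 0.123, 0.157]))]
```

View pics/s6.png

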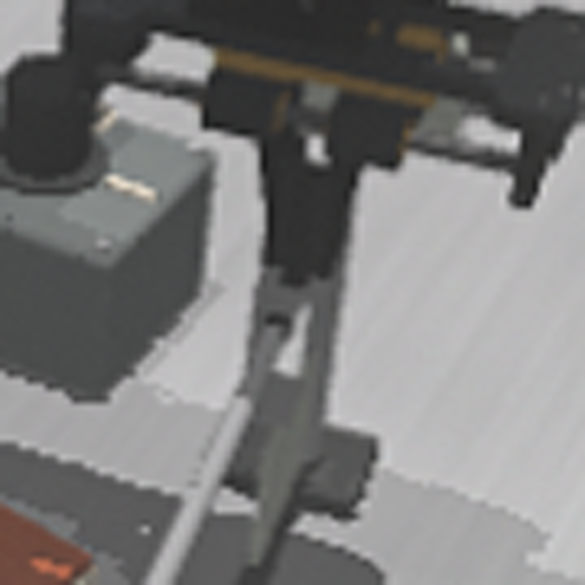

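The near band shows just ahead of the hook at (275,322) in the crop, as expected. Now I release it and go straight up.

```bash
python3 -m jog '[[0.2,0,0,0,0,0,0],[0.35,0,0,0,0,0,0],[0.6,0,0,0,0,0,0],[0.6,0,0,0,0,0,0],[0.6,0,0,0,0,0,0],[0.6,0,0,0,0,0,0],[0.6,0,0,0,0,0,0],[0.6,0,0,-0.02,0,0,0],[0.6,0,0,-0.05,0,0,0],[0.6,0,0,-0.10,0,0,0],[0.6,-0.05,-0.05,-0.12,0,0,0],[0.6,-0.10,-0.10,-0.12,0,0,0],[0.6,-0.15,-0.15,-0.12,0,0,0],[0.6,-0.2,-0.18,-0.12,0,0,0],[0.6,-0.2,-0.18,-0.12,0,0,0],[0.6,-0.2,-0.18,-0.12,0,0,0]]'; python3 - <<'E'
from h import *
ims=[]
for n in("scene","top"):
    p,d=viewer.capture(n)
    for t in("tag","rail_mark","handle_push","disc_tag"):print(n,t,[(round(float(r['p']),2),np.round(r['xyz'],3)) for r in models.tip_of(n,t)])
    P,uv=cloud(n,d);m=(abs(P[:,0]-.602)<.03)&(abs(P[:,1]-.12)<.04)&(P[:,2]>.2)&(P[:,2]<.22);print('block top',np.median(P[m],0),m.sum())
    c=proj(n,[.602,.1195,.16])[0].astype(int);w=35
    ims.append(cv2.resize(p[c[1]-w:c[1]+w,c[0]-w:c[0]+w],(390,390),interpolation=2))
cv2.imwrite("pics/s7.png",np.hstack(ims))
E
```

```text
time_s: 22.22
position: [0.4492, -0.1039, 0.3018]
tcp_rot: [[-0.13, 0.992, 0.0], [0.992, 0.13, -0.0], [-0.0, 0.0, -1.0]]
force: [-0.0, 0.8, -1.0]
opening: 0.597
grasp_force: 0.0
scene tag [(0.89, array([ 0.243, -0.291,  0.014])), (0.76, array([0.595, 0.122, 0.162]))]
scene rail_mark [(0.79, array([0.6  , 0.12 , 0.158]))]
scene handle_push [(0.7, array([0.428, 0.304, 0.111]))]
scene disc_tag [(0.78, array([ 0.464, -0.302,  0.155]))]
block top [0.60371628 0.11265224 0.20883477] 39
top tag [(0.89, array([0.601, 0.116, 0.161])), (0.77, array([ 0.243, -0.288,  0.021]))]
top rail_mark [(0.44, array([0.432, 0.303, 0.11 ]))]
top handle_push [(0.87, array([0.432, 0.303, 0.112]))]
top disc_tag [(0.52, array([ 0.468, -0.302,  0.16 ]))]
block top [0.59917829 0.12060246 0.20755788] 74
```

View pics/s7.png

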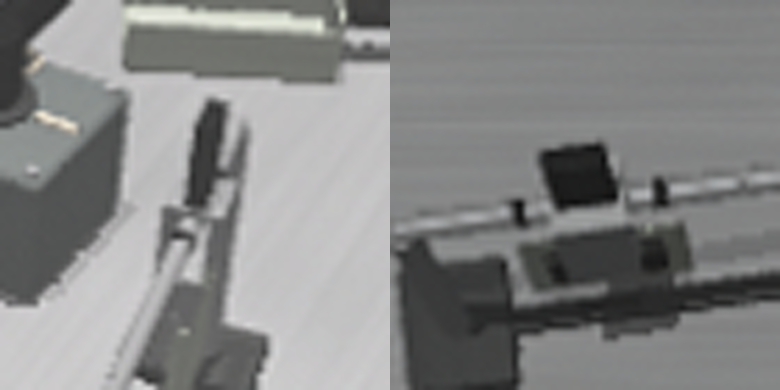

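The right crop has the bands at x=518 and x=660 and the hook centred at about x=586. That's within 2 mm of the middle, so I'm handing in.

```bash
python3 -c "
from rig import workorder
print(workorder.hand_in())"
```

```text
the job is handed in; nothing more can be done
None
```

The job is handed in at about 22 s of the 72 s allowed, with no result reported back: the handle is off, the rectangular tag hangs between the bands within about 2 mm of the mark, and the round tag, jar and tiles were not touched.

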